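Make up a phone kit and a tablet kit at the repair bench

ROBOT

A 6-joint arm with a two-finger parallel gripper is mounted at the origin on the work surface. World frame = base frame: x ahead of the robot, y to its left, z up, the work surface at z = 0. Lengths are in mm, angles in rad, forces in N, time in s.
With the tool pointing down it reaches from about 275 to 1000 mm from the base axis. Payload 8.4 kg.
Tool frame: the origin (TCP) lies on the mounting face of the last link; the fingertips stand 173 mm ahead of it and the grasp point (between the pads) lies 155 mm ahead of it; z points along the fingers, y is the line along which they close (so a half turn about z gives the same grasp; the last joint's range is limited). The gripper opens to 85 mm and grips with 20 to 120 N. Pads are 22 mm wide; open, the fingers measure 114 mm over their backs; the gripper's body (76 mm by 85 mm) begins 54 mm behind the grasp point. The pads swing forward as they close: fully open they stand 13 mm farther back than shut.
Start: joints at [1.107, 0.353, 1.633, -0, 1.155, -0.002], TCP at [278.475, 559.537, 404.681] pointing down, gripper open.
Joint ranges: [-2.63, 2.63], [-0.92, 2.1], [0.06, 2.66], [-1.3, 4.44], [0, 2.69], [-3.02, 3.02]. Speed limits (rad/s): [2.22, 2.22, 2.79, 3.14, 3.14, 3.14].

INTERFACE

Orientations are given as [roll, pitch, yaw] about the fixed x, y, z axes, in that order (R = Rz(yaw) Ry(pitch) Rx(roll)).
In Python, from rig import r gives the robot as it stands.
- The arm moves only by the tool apply_moves, never from a script. Its argument "deltas" is a list of rows, each an object with "claw": the gripper command: -1 is fully open, 1 is shut, values between are in proportion; "delta_pos": the shift along the tool's x, y, z in cm, a list of three; "yaw": the turn about the tool's z in rad. In form: [{"claw": claw, "delta_pos": [tx, ty, tz], "yaw": yaw}, ...]. A call has 1 to 8 rows; each row shifts and turns the commanded pose from where the row before left it, along the tool's axes as they then stand; what a row does not reach is not made up. A row lasts 1/8 s, in which the tool goes at most 62.5 mm and 10.7 degrees, less where a joint would pass 70% of its speed; a pose out of reach is approached as far as the arm can. A call with a gripper value outside its range is refused whole. The fingers move at their own pace and stop on an object; "grip_force" is the grip in N (left out, the last holds). Time passes only in rows, so rows that do not move let the fingers close. It gives the time, the measured TCP pose, the force, the opening and the grip force at its end, in the units of the state.
- r.sense(): the state, without advancing time (a new reading comes with each control period).
- r.grab_frame(name): name is "scene" or "top" or "wrist"; returns a dict with "img" (480x640x3 uint8, blue, green, red), "z_map" (480x640 float32, mm along the optical axis (not along the pixel's ray), 0 where there is no reading), "fx", "fy", "cx", "cy" (pixels), "dist" ([k1, k2, p1, p2, k3] as OpenCV has them; the pictures are not rectified), "eye" and "rotation" of the camera in the world; the wrist camera has in their place "T_tool_cam" (4x4, takes a point from camera to tool coordinates, whose origin is the TCP and whose axes are the flange's). Camera axes: x right, y up, looking along -z (the intrinsics and any distortion apply to the point x, -y, -z); pixel columns grow to the right and rows downward; lengths in mm; the calibration is good to about 2 mm. A picture is of the moment at which its call begins: read the wrist's pose just before it.
- r.sign_off(): hands the job in; it is judged then, once.
The state is a dict: "clock": time; "qpos": joint angles; "qvel": joint speeds; "joint_efforts": joint torques, N m; "eef_pos": TCP position; "tcp_rot": TCP orientation; "contact_force": force on the tool from outside, world axes, zero at the start; "wrist_torque": the same for the moment, N m; "opening": opening from 0.0 (shut) to 1.0 (fully open); "grasp_force": force on a finger pad.
Only numpy, scipy, OpenCV 4.12 (cv2) and the standard library are available. Lean on these libraries where they do the work, as an engineer would, in place of code of your own. Each camera call takes 0.05 s, during which the arm holds its last target. There are 200 camera calls.

TASK

Make up two repair kits from the stock on the mat. Phone kit, in the fitted tray: first lay the L-shaped battery flat on the tray floor inside the rim, its open corner around the raised square seat, then stand the small charger upright on that seat. Tablet kit, in the three-pocket tray: stand the suction lifter on its cup in the wide end pocket, the large charger upright in the middle pocket and the screw jar upright in the narrow end pocket, and leave the bottle and the roll of tape where they are.

Things in the scene. Friction and masses are not known exactly. Their poses are not given: they have to be found in the camera images.
- battery: Loose silver L-shaped battery, white label on top, 20 mm thick, 0.16 kg. Origin: centre of its full 78 (x) by 98 (y) mm outline, on the underside; z up. Long arm: x -39 to -7, y -49 to 49 mm; short arm: x -7 to 39, y -49 to 3; open corner: x -7 to 39, y 3 to 49. Grip across the long arm near x -23, y 22. It fits the tray one way: origins and axes together, 4 mm play all round.
- small_charger: Loose small white mains charger, a block 34 x 34 mm and 44 mm high, standing upright with two steel prongs (12 mm long, 16 mm apart) up from the middle of its top; about 0.06 kg. Origin: centre of its underside, z up. Hold it by its upper half: in the fitted tray its lower part stands inside the battery's open corner.
- large_charger: Loose large white mains charger, a block 34 mm (its x) by 56 mm (its y), 44 mm high, standing upright with two steel prongs (12 mm long, 16 mm apart) up from the middle of its top; about 0.10 kg. Origin: centre of its underside, z up. Goes in the middle pocket, best with its 56 mm side across the tray (along the tray's x).
- lifter: Loose suction lifter for screens: black rubber cup of 52 mm diameter lying on the mat, a stem of 16 mm diameter between 18 and 31 mm height, and a grey round grip knob on top, 26 mm in diameter, from 31 to 46 mm height; about 0.06 kg. It just stands, the cup does not stick. Origin: centre of its underside, z up. 
- jar: Loose small round screw jar, clear with brass screws inside, 33 mm in diameter, with a steel lid of 34 mm diameter from 30 to 42 mm height; about 0.06 kg, upright. Origin: centre of its underside, z up. 
- fitted_tray: Fixed light grey tray, the smaller one, 94 (its x) by 114 (its y) mm. Origin: centre of its underside, z up. Floor 3 mm up, rim 4 mm wide, top at 9 mm; inside 86 by 106 mm. In its +x +y corner a black raised seat 30 x 30 mm, centre x 17, y 27 mm, top at 7 mm. The small charger stands there inside the battery's open corner, centre best at x 18, y 28 mm.
- pocket_tray: Fixed light grey tray with three pockets in a row, 88 (its x) by 204 (its y) mm. Origin: centre of its underside, z up. Floor 3 mm up; rim (4 mm wide) and dividers (3 mm) reach 11 mm. Pockets are 80 mm along x, centred at x 0. Along y: wide end pocket 25 to 98 mm (centre 61.5), middle -38 to 22 (centre -8), narrow end -98 to -41 (centre -69.5).
- bottle: Bystander, loose white bottle with red cap, 60 mm diameter, 130 mm high, beyond the stock. Origin: centre of its underside, z up. 
- tape: Bystander, loose roll of brown tape lying flat, 96 mm diameter, 25 mm high, beyond the stock. Origin: centre of its underside, z up. 
Things that resemble listed ones, but are neither listed nor needed, are in the scene too. Of the things that look like the battery, the middle-sized one is meant.

How it is judged:
By the outcome, as a careful person would: the job done as asked, in the order asked, and still so for the second after the job is handed in, with the robot touching nothing.
It also fails if it takes over 128 s, if anything falls off the work surface, if the arm or the gripper's body presses on something with over 40 N, if the wrist force passes 120 N, or if a joint passes its speed limit or range.

## Working session

There is one attempt and no reset: what is moved stays moved. The work goes in short steps, Python scripts to look and compute and a tool call to move; the robot and the scene stay as the last step left them, time stands still between calls to the robot, and variables do not carry over. Pictures are saved under pics/ and viewed, at most 14 in all, crops included, and the job is handed in when it is done.

Besides the shell and the picture viewer there is one more tool, called after "Request:" as name([rows], argument=value, ...), one row to a line, values as JSON. apply_moves: Moves the arm, as the interface text tells. Its arguments: {"type":"object","properties":{"deltas":{"type":"array"},"grip_force":{"type":"number"}},"required":["deltas"]}

```bash
ls; mkdir -p pics; python3 - <<'E'
from rig import r
import cv2,numpy as np
s=r.sense();print(s['clock'],s['eef_pos'],s['tcp_rot'],s['opening'])
for n in("top","scene"):
    f=r.grab_frame(n);cv2.imwrite(f"pics/{n}0.png",f['img']);np.save(f"{n}0.npy",f,allow_pickle=True)
    print(n,f['fx'],f['cx'],f['cy'],f['dist'],f['eye'],np.round(f['rotation'],3).tolist(),(f['z_map']>0).mean())
E
```

```text
pics
0.0 [278.36937863 559.32270833 403.96568099] [-3.14020231e+00  1.32024403e-05  2.67981059e+00] 0.9976341232697031
top 530.3016995326828 316.34678307505453 229.7732273155813 [-0.13216116  0.          0.          0.          0.        ] [ 363.51564494   50.50411515 1172.77735724] [0.177, -0.028, -1.565] 0.996123046875
scene 525.7925085106643 313.6629525068079 245.72633000004285 [0.00288793 0.         0.         0.         0.        ] [1388.56788407    6.47531912  627.22046237] [0.941, -0.007, 1.541] 0.9960514322916667
```

View pics/top0.png

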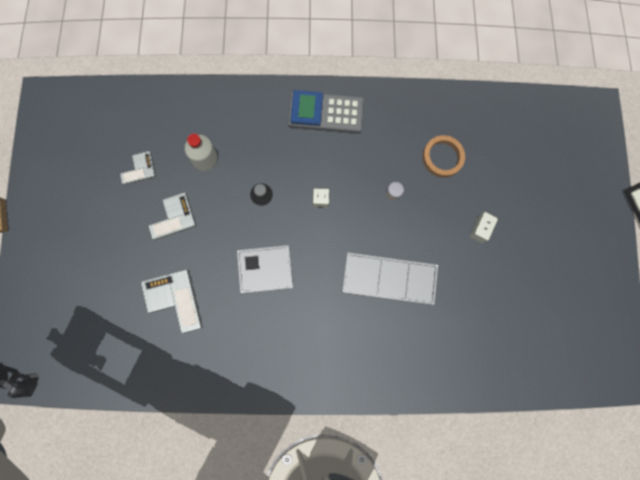

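View pics/scene0.png

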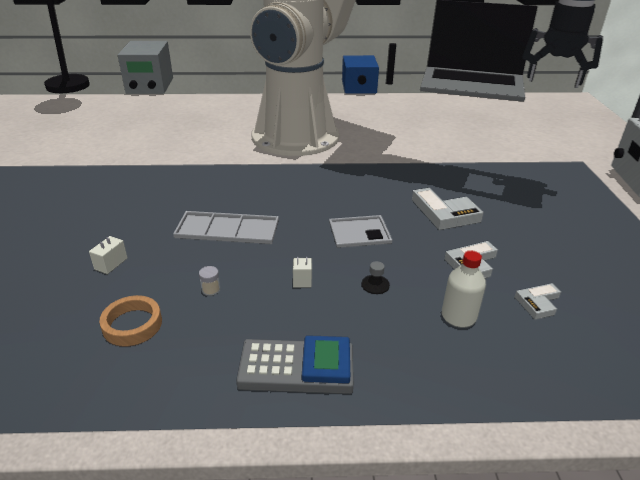

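```bash
cat > h.py <<'E'
import numpy as np,cv2
from scipy.spatial.transform import Rotation as Ro
def pose(f,s=None):
    if 'eye' in f: return Ro.from_euler('xyz',f['rotation']).as_matrix(),np.array(f['eye'])
    T=np.array(f['T_tool_cam']);R=Ro.from_euler('xyz',s['tcp_rot']).as_matrix()
    return R@T[:3,:3],R@T[:3,3]+np.array(s['eef_pos'])
def cast(f,px,z,s=None):
    "pixels Nx2 onto plane z -> Nx2 world"
    R,e=pose(f,s);K=np.array([[f['fx'],0,f['cx']],[0,f['fy'],f['cy']],[0,0,1.]])
    u=cv2.undistortPoints(np.float64(px).reshape(-1,1,2),K,np.float64(f['dist'])).reshape(-1,2)
    d=np.c_[u[:,0],-u[:,1],-np.ones(len(u))]@R.T
    t=(z-e[2])/d[:,2];return (e+d*t[:,None])[:,:2]
def heights(f,s=None):
    R,e=pose(f,s);h,w=f['z_map'].shape
    g=np.stack(np.meshgrid(np.arange(w),np.arange(h)),-1).reshape(-1,2)
    K=np.array([[f['fx'],0,f['cx']],[0,f['fy'],f['cy']],[0,0,1.]])
    u=cv2.undistortPoints(np.float64(g).reshape(-1,1,2),K,np.float64(f['dist'])).reshape(-1,2)
    d=np.c_[u[:,0],-u[:,1],-np.ones(len(u))]@R.T
    return (e+d*f['z_map'].reshape(-1,1)).reshape(h,w,3)
E
python3 - <<'E'
from h import *
f=np.load('top0.npy',allow_pickle=True).item()
P=heights(f)
print('mat',[np.round(P[r,c],1).tolist() for r,c in((230,320),(150,340),(330,420),(120,250))])
for n,c,hh in [('bat',(171,216),20),('batBig',(170,300),20),('batS',(137,168),20),('sc',(321,197),44),('lc',(485,226),44),('lift',(261,191),46),('jar',(396,189),42),('ft',(265,269),9),('pt',(390,279),11),('tape',(445,155),25),('bot',(200,150),130)]:
    x,y=c;w=P[y-3:y+4,x-3:x+4,2]
    print(n,np.round(cast(f,[c],hh)[0],0),'z',np.round(np.median(w),1),w.max().round(1))
f=np.load('scene0.npy',allow_pickle=True).item()
E
```

```text
mat [[573.1, 10.4, 1.7], [761.7, -35.0, 2.4], [351.7, -211.2, 2.5], [832.1, 175.4, 3.4]]
bat [598. 343.] z 22.1 26.2
batBig [412. 336.] z 28.4 32.2
batS [708. 428.] z 17.3 22.7
sc [639.  10.] z 45.6 49.6
lc [ 579. -354.] z 46.6 61.2
lift [650. 141.] z 48.1 52.6
jar [ 660. -156.] z 43.6 48.9
ft [483. 131.] z 5.2 1172.8
pt [ 463. -144.] z 4.6 8.4
tape [ 747. -275.] z 2.6 1172.8
bot [715. 263.] z 102.4 1172.8
```

```bash
cat >> h.py <<'E'
def go(s,xyz,yaw=None):
    "total tool-frame shift in cm (axes as they stand now), and yaw turn"
    R=Ro.from_euler('xyz',s['tcp_rot']).as_matrix()
    d=R.T@(np.array(xyz)-np.array(s['eef_pos']))/10
    dy=0 if yaw is None else -((yaw-s['tcp_rot'][2]+np.pi/2)%np.pi-np.pi/2)
    return np.round(d,2).tolist(),round(dy,3)
E
python3 - <<'E'
from rig import r
from h import *
f=r.grab_frame('wrist');s=r.sense()
print(f['fx'],f['cx'],f['cy'],f['dist'],np.round(f['T_tool_cam'],3).tolist())
print(go(s,(560,220,420)),s['tcp_rot'])
E
```

```text
383.8896070827703 324.6019594408305 235.7636453393962 [0.00402191 0.         0.         0.         0.        ] [[0.001, 0.965, 0.262, 66.724], [1.0, -0.0, -0.001, 0.934], [-0.001, 0.262, -0.965, 30.391], [0.0, 0.0, 0.0, 1.0]]
([-40.33, -17.84, -1.57], 0) [-3.14043642e+00 -8.20987122e-06  2.67977719e+00]
```

Request:
apply_moves([
  {"claw":-1,"delta_pos":[-5.0,-2.2,-0.2],"yaw":0},
  {"claw":-1,"delta_pos":[-5.0,-2.2,-0.2],"yaw":0},
  {"claw":-1,"delta_pos":[-5.0,-2.2,-0.2],"yaw":0},
  {"claw":-1,"delta_pos":[-5.0,-2.2,-0.2],"yaw":0},
  {"claw":-1,"delta_pos":[-5.0,-2.2,-0.2],"yaw":0},
  {"claw":-1,"delta_pos":[-5.0,-2.2,-0.2],"yaw":0},
  {"claw":-1,"delta_pos":[-5.0,-2.2,-0.2],"yaw":0},
  {"claw":-1,"delta_pos":[-5.0,-2.4,-0.2],"yaw":0},
])

```text
clock: 1.15
eef_pos: [558.2, 220.5, 420.6]
tcp_rot: [3.142, -0.0, 2.68]
contact_force: [0.0, 0.6, -0.5]
opening: 0.998
grasp_force: 0.0
```

Request:
apply_moves([
  {"claw":-1,"delta_pos":[0,0,0],"yaw":0},
  {"claw":-1,"delta_pos":[0,0,0],"yaw":0},
])

```text
clock: 1.4
eef_pos: [557.0, 222.0, 420.3]
tcp_rot: [-3.141, -0.001, 2.679]
contact_force: [-0.9, 0.6, -0.1]
opening: 0.999
grasp_force: 0.0
```

```bash
python3 - <<'E'
from rig import r
from h import *
s=r.sense();f=r.grab_frame('wrist');f['s']=s;np.save('w1.npy',f,allow_pickle=True);cv2.imwrite('pics/w1.png',f['img'])
print(s['clock'],s['eef_pos'],s['tcp_rot'],s['qpos'])
E
```

```text
1.4 [557.01592277 221.98205476 420.29749276] [-3.14123733e+00 -9.29586667e-04  2.67889788e+00] [ 3.76600075e-01  2.99709847e-01  1.67295195e+00  4.93574893e-04
  1.16981627e+00 -7.31694501e-01]
```

View pics/w1.png

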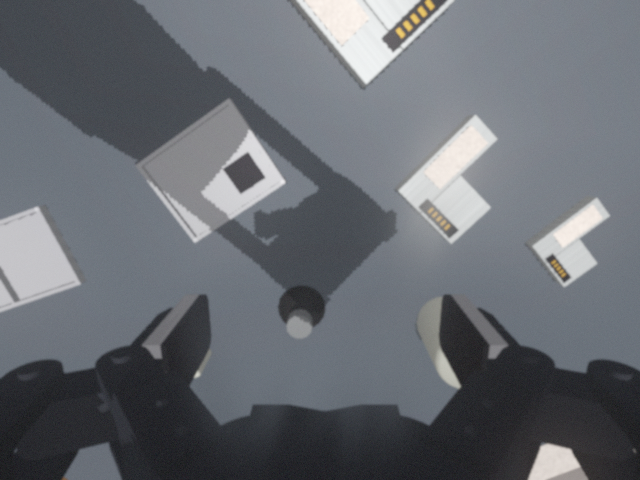

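```bash
cat >> h.py <<'E'
def blob(f,s,box,thr,z,inv=False,ch=None):
    "largest bright (or dark) blob in box -> contour px, minAreaRect in world at plane z"
    x0,y0,x1,y1=box;g=f['img'].max(2) if ch is None else f['img'][:,:,ch]
    m=np.zeros(g.shape,np.uint8);w=g[y0:y1,x0:x1]
    m[y0:y1,x0:x1]=255*((w<thr) if inv else (w>thr))
    c=max(cv2.findContours(m,0,cv2.CHAIN_APPROX_NONE)[0],key=cv2.contourArea)
    W=cast(f,c.reshape(-1,2),z,s);q=cv2.minAreaRect(np.float32(W))
    return c.reshape(-1,2),W,q
E
python3 - <<'E'
from h import *
f=np.load('w1.npy',allow_pickle=True).item();s=f['s']
g=f['img'].max(2)
for row,a,b in((200,380,480),(150,420,520),(150,130,270)):print(g[row,a:b:3])
P=heights(f,s);print('mat z',P[280:290,480:490,2].mean(),P[350,300,2],'bat',P[160:175,440:455,2].mean(),P[205:215,445:460,2].mean(),P[205:215,445:460,2].std(), 'seat',P[168:176,238:248,2].mean())
for n,b,t,z in(('bat',(380,95,515,255),150,20),('tray',(125,85,300,255),115,9)):
    c,W,q=blob(f,s,b,t,z);print(n,q,cv2.boxPoints(q).round(1).tolist());print(cv2.approxPolyDP(np.int32(c).reshape(-1,1,2),5,True).reshape(-1,2).tolist())
c,W,q=blob(f,s,(218,145,270,200),70,7,True);print('seat',q)
E
```

```text
[137 136 136 139 141 142 140 142 140 175 215 213 214 215 215 172 159 206
 204 217 217 217 218 216 217 218 216 219 219 218 216 218 217 220]
[149 153 153 155 149 147 173 219 220 243 242 244 244 244 241 242 244 242
 243 245 232 215 172 147 147 146 146 145 143 144 146 143 141 141]
[ 84  82  81  85  80  84  83  83  98 130 138 129 132 137 138 140 138 139
 141 141 139 141 140 141 140 139 138 141 141 141 142 139 142 142 142 147
 211 218 219 216 220 220 221 217 216 147 135]
mat z 4.827100740941478 -0.05882511514101907 bat 22.318790748188658 22.949643036512672 30.075953781640298 seat 7.165955454343218
bat ((599.4777221679688, 347.6005554199219), (79.96866607666016, 107.791748046875), 20.08605194091797) [[543.4000244140625, 384.5], [580.4000244140625, 283.29998779296875], [655.5, 310.70001220703125], [618.5, 412.0]]
[[477, 114], [398, 189], [420, 214], [417, 222], [423, 228], [429, 223], [451, 244], [491, 207], [471, 176], [498, 138]]
tray ((487.51226806640625, 127.79527282714844), (182.4013671875, 152.4222869873047), 63.5121955871582) [[378.6000061035156, 80.19999694824219], [515.0, 12.199999809265137], [596.4000244140625, 175.39999389648438], [460.0, 243.39999389648438]]
[[299, 172], [254, 134], [227, 99], [137, 164], [125, 155], [125, 254], [244, 254], [214, 229], [234, 218], [253, 233], [256, 210], [296, 206]]Traceback (most recent call last):
  File "<stdin>", line 8, in <module>
  File "h.py", line 31, in blob
    c=max(cv2.findContours(m,0,cv2.CHAIN_APPROX_NONE)[0],key=cv2.contourArea)
ValueError: max() iterable argument is empty
```

```bash
python3 - <<'E'
from h import *
f=np.load('w1.npy',allow_pickle=True).item();s=f['s']
I=f['img']
print('mat lit',I[280,500],I[60,250],'shadow',I[100,150],I[200,330],'tray sh',I[150,190],'tray lit',I[200,230],'seat',I[172,243],'shadow wall?',I[175,148])
q=cast(f,[(477,114),(398,189),(451,244),(491,207),(471,176),(498,138)],20,s)
for i in range(6):print(q[i].round(1),np.linalg.norm(q[(i+1)%6]-q[i]).round(1),np.degrees(np.arctan2(*(q[(i+1)%6]-q[i])[::-1])).round(1))
E
```

```text
mat lit [127 120 111] [135 129 122] shadow [80 74 70] [84 80 75] tray sh [139 134 136] tray lit [210 208 208] seat [86 80 82] shadow wall? [121 119 118]
[546.  385.1] 97.7 -71.5
[577.1 292.5] 78.7 18.8
[651.6 317.9] 52.0 110.0
[633.8 366.7] 37.6 -169.7
[596.8 360. ] 41.3 122.0
[574.9 395.1] 30.5 -160.9
```

```bash
python3 - <<'E'
from rig import r
from h import *
s=r.sense();print(go(s,(569.7,364.9,250),1.897))
E
```

```text
([5.16, 13.33, 17.04], np.float64(0.783))
```

Request:
apply_moves([
  {"claw":-1,"delta_pos":[1.72,4.44,1],"yaw":0},
  {"claw":-1,"delta_pos":[1.72,4.44,1],"yaw":0},
  {"claw":-1,"delta_pos":[1.72,4.45,1],"yaw":0},
  {"claw":-1,"delta_pos":[0,0,3],"yaw":0.157},
  {"claw":-1,"delta_pos":[0,0,3],"yaw":0.157},
  {"claw":-1,"delta_pos":[0,0,3],"yaw":0.157},
  {"claw":-1,"delta_pos":[0,0,3],"yaw":0.156},
  {"claw":-1,"delta_pos":[0,0,2],"yaw":0.156},
])

```text
clock: 2.45
eef_pos: [568.7, 365.6, 249.0]
tcp_rot: [-3.14, 0.0, 1.894]
contact_force: [0.5, 0.2, -0.0]
opening: 0.995
grasp_force: 0.0
```

Request:
apply_moves([
  {"claw":-1,"delta_pos":[0,0,0],"yaw":0},
  {"claw":-1,"delta_pos":[0,0,0],"yaw":0},
])

```text
clock: 2.7
eef_pos: [570.1, 365.2, 251.6]
tcp_rot: [3.141, -0.0, 1.901]
contact_force: [0.7, -0.3, 0.1]
opening: 1.001
grasp_force: 0.0
```

```bash
python3 - <<'E'
from rig import r
from h import *
s=r.sense();f=r.grab_frame('wrist');f['s']=s;np.save('w2.npy',f,allow_pickle=True);cv2.imwrite('pics/w2.png',f['img'])
print(s['clock'],s['eef_pos'],s['tcp_rot'],s['qpos'])
print(go(s,(569.7,364.9,182),1.897))
E
```

```text
2.7 [570.14211692 365.23742295 251.56723222] [ 3.14075551e+00 -2.66013845e-04  1.90137536e+00] [5.67513314e-01 5.92929002e-01 1.62382022e+00 7.77989430e-05
 9.23967234e-01 2.36887535e-01]
([-0.02, -0.06, 6.96], np.float64(0.004))
```

View pics/w2.png

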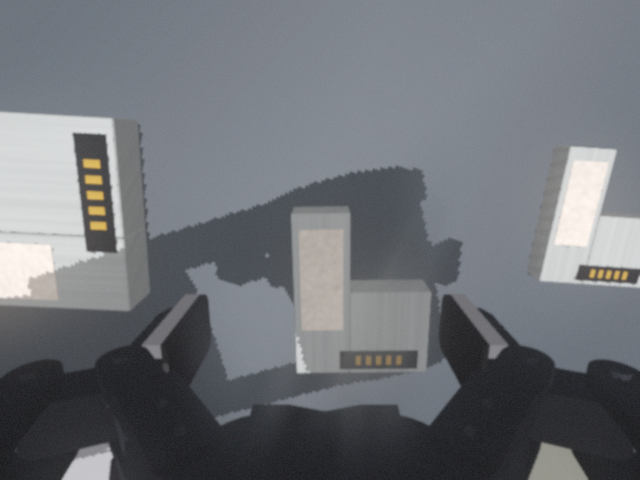

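Request:
apply_moves([
  {"claw":-1,"delta_pos":[0,0,2.4],"yaw":0},
  {"claw":-1,"delta_pos":[0,0,2.3],"yaw":0},
  {"claw":-1,"delta_pos":[0,0,2.2],"yaw":0},
  {"claw":-1,"delta_pos":[0,0,0],"yaw":0},
  {"claw":0,"delta_pos":[0,0,0],"yaw":0},
  {"claw":1,"delta_pos":[0,0,0],"yaw":0},
  {"claw":1,"delta_pos":[0,0,0],"yaw":0},
  {"claw":1,"delta_pos":[0,0,0],"yaw":0},
], grip_force=35)

```text
clock: 3.75
eef_pos: [570.8, 364.5, 182.6]
tcp_rot: [3.14, -0.0, 1.897]
contact_force: [-0.4, -0.4, 5.5]
opening: 0.36
grasp_force: 35.8
```

Request:
apply_moves([
  {"claw":1,"delta_pos":[0,0,0],"yaw":0},
  {"claw":1,"delta_pos":[0,0,0],"yaw":0},
])

```text
clock: 4.0
eef_pos: [570.7, 364.5, 182.6]
tcp_rot: [3.14, -0.0, 1.897]
contact_force: [-1.4, -0.4, 5.6]
opening: 0.361
grasp_force: 35.8
```

```bash
python3 - <<'E'
from rig import r
from h import *
s=r.sense();print(go(s,(515,30,330),1.75))
E
```

```text
([-29.9, -15.98, -14.77], np.float64(0.147))
```

Request:
apply_moves([
  {"claw":1,"delta_pos":[0,0,-3],"yaw":0},
  {"claw":1,"delta_pos":[0,0,-4.8],"yaw":0},
  {"claw":1,"delta_pos":[-5.0,-2.6,-2],"yaw":0},
  {"claw":1,"delta_pos":[-5.0,-2.7,-2],"yaw":0},
  {"claw":1,"delta_pos":[-5.0,-2.7,-1],"yaw":0},
  {"claw":1,"delta_pos":[-5.0,-2.7,-1],"yaw":0},
  {"claw":1,"delta_pos":[-5.0,-2.7,-1],"yaw":0},
  {"claw":1,"delta_pos":[-4.9,-2.6,0],"yaw":0},
])

```text
clock: 5.0
eef_pos: [514.2, 28.1, 330.5]
tcp_rot: [3.14, 0.001, 1.897]
contact_force: [0.2, 0.4, -1.8]
opening: 0.365
grasp_force: 35.4
```

Request:
apply_moves([
  {"claw":1,"delta_pos":[0,0,0],"yaw":0.147},
  {"claw":1,"delta_pos":[0,0,0],"yaw":0},
  {"claw":1,"delta_pos":[0,0,0],"yaw":0},
])

```text
clock: 5.38
eef_pos: [514.7, 30.2, 329.6]
tcp_rot: [-3.142, -0.0, 1.753]
contact_force: [-0.3, 0.2, -1.2]
opening: 0.362
grasp_force: 35.5
```

```bash
python3 - <<'E'
from rig import r
from h import *
s=r.sense();f=r.grab_frame('wrist');f['s']=s;np.save('w3.npy',f,allow_pickle=True);cv2.imwrite('pics/w3.png',f['img'])
print(s['clock'],s['eef_pos'],s['tcp_rot'],s['qpos'])
E
```

```text
5.375 [514.66719927  30.2153521  329.62215796] [-3.14150208e+00 -1.01593945e-04  1.75328149e+00] [ 5.57023814e-02  2.74268543e-01  1.93605210e+00  1.11318306e-04
  9.31374704e-01 -1.26849219e-01]
```

View pics/w3.png

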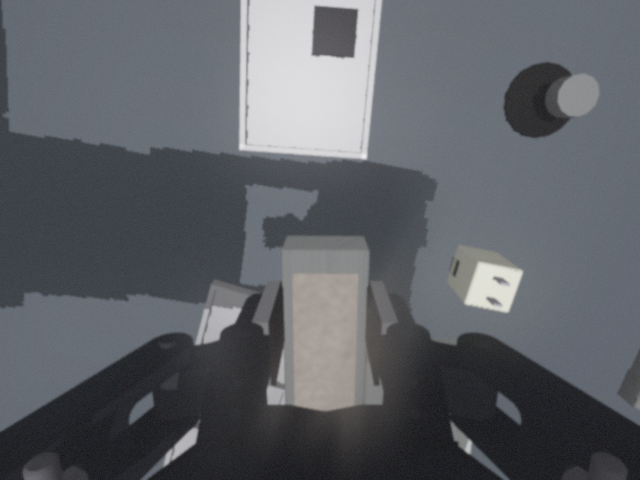

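```bash
python3 - <<'E'
from h import *
f=np.load('w3.npy',allow_pickle=True).item();s=f['s']
def tl(px,z):
    w=cast(f,px,z,s);d=w-np.array(s['eef_pos'])[:2];y=s['tcp_rot'][2]
    return np.c_[d@[np.cos(y),np.sin(y)],d@[np.sin(y),-np.cos(y)]]
print('batt top edge tool',tl([(284,248),(368,249)],167).round(1).tolist(),'bottom',tl([(287,237),(366,237)],147).round(1).tolist())
g=f['img'].max(2); g=cv2.GaussianBlur(g,(3,3),0)
print(g[225:275,325])
# tray edges subpixel by threshold
def edge(vals,t):return np.argmax(vals>t)
L=[];Rr=[];B=[]
for y in range(5,140,5):
    row=g[y].astype(int)
    L.append((np.argmax(row[200:300]>180)+200,y))
    Rr.append((400-np.argmax(row[400:330:-1]>180),y))
for x in range(250,360,5):
    c=g[:,x].astype(int);B.append((x,200-np.argmax(c[200:120:-1]>180)))
print(L[::6],Rr[::6],B[::5])
for n,p in(('L',L),('R',Rr),('B',B)):
    W=np.float32(cast(f,p,9,s));v=cv2.fitLine(W,cv2.DIST_HUBER,0,.01,.01).ravel();print(n,np.degrees(np.arctan2(v[1],v[0])).round(2),W[0],W[-1],'pt',v[2:])
m=np.zeros_like(g);m[2:70,300:370]=255*(g[2:70,300:370]<130)
c=max(cv2.findContours(m,0,1)[0],key=cv2.contourArea);q=cv2.minAreaRect(np.float32(cast(f,c.reshape(-1,2),7,s)));print('seat',q)
# large view: lifter, small charger heights
P=heights(f,s);print('knob',P[95,575],'chg',P[285,495],'mat',P[60,430],'tray',P[90,290])
E
```

```text
batt top edge tool [[26.9, -14.3], [26.6, 15.9]] bottom [[25.5, -15.2], [25.6, 17.3]]
[ 76  76  77  77  78  78  77  77  78  83  93 104 111 115 117 117 117 117
 116 115 116 116 117 120 125 131 136 138 138 138 138 138 138 139 138 138
 138 138 138 139 139 138 138 138 139 139 140 143 151 160]
[(np.int64(241), 5), (np.int64(241), 35), (np.int64(240), 65), (np.int64(240), 95), (np.int64(240), 125)] [(np.int64(380), 5), (np.int64(377), 35), (np.int64(374), 65), (np.int64(372), 95), (np.int64(369), 125)] [(250, np.int64(150)), (275, np.int64(152)), (300, np.int64(153)), (325, np.int64(155)), (350, np.int64(157))]
L -83.46 [432.43857 167.0005 ] [442.31326  82.88567] pt [437.68323 121.95155]
R -83.26 [524.3708 184.0399] [534.3166   99.93744] pt [529.3953 141.4333]
B 6.63 [450.90927   73.590996] [528.16986  82.752  ] pt [501.62802  79.60728]
seat ((497.285888671875, 162.8007354736328), (28.804296493530273, 30.056102752685547), 7.037341594696045)
knob [651.45667692 146.23383679  46.00324151] chg [640.99463409  15.03887192  44.71850095] mat [567.82067219 158.79418156   0.99932613] tray [472.74132731 120.53228579   3.02846677]
```

```bash
python3 - <<'E'
from rig import r
from h import *
s=r.sense();print(go(s,(457.5,153.5,215),1.687))
E
```

```text
([13.14, -3.39, 11.46], np.float64(0.066))
```

Request:
apply_moves([
  {"claw":1,"delta_pos":[4.4,-1.13,0],"yaw":0},
  {"claw":1,"delta_pos":[4.4,-1.13,0],"yaw":0},
  {"claw":1,"delta_pos":[4.34,-1.13,2],"yaw":0},
  {"claw":1,"delta_pos":[0,0,3.5],"yaw":0.066},
  {"claw":1,"delta_pos":[0,0,3.5],"yaw":0},
  {"claw":1,"delta_pos":[0,0,2.46],"yaw":0},
  {"claw":1,"delta_pos":[0,0,0],"yaw":0},
  {"claw":1,"delta_pos":[0,0,0],"yaw":0},
])

```text
clock: 6.42
eef_pos: [458.3, 153.5, 215.7]
tcp_rot: [3.141, -0.0, 1.685]
contact_force: [-0.5, -0.6, -1.8]
opening: 0.365
grasp_force: 35.5
```

```bash
python3 - <<'E'
from rig import r
from h import *
s=r.sense();f=r.grab_frame('wrist');f['s']=s;np.save('w4.npy',f,allow_pickle=True);cv2.imwrite('pics/w4.png',f['img'])
print(s['clock'],s['eef_pos'],s['tcp_rot'],s['qpos'])
print(go(s,(457.5,153.5,186),1.687))
E
```

```text
6.425 [458.25541596 153.54005684 215.74756152] [ 3.14089053e+00 -1.27071345e-04  1.68518654e+00] [ 3.20200838e-01  4.16556260e-01  2.07331798e+00 -3.15142719e-05
  6.51005138e-01  2.05835729e-01]
([0.0, -0.08, 2.97], np.float64(-0.002))
```

View pics/w4.png

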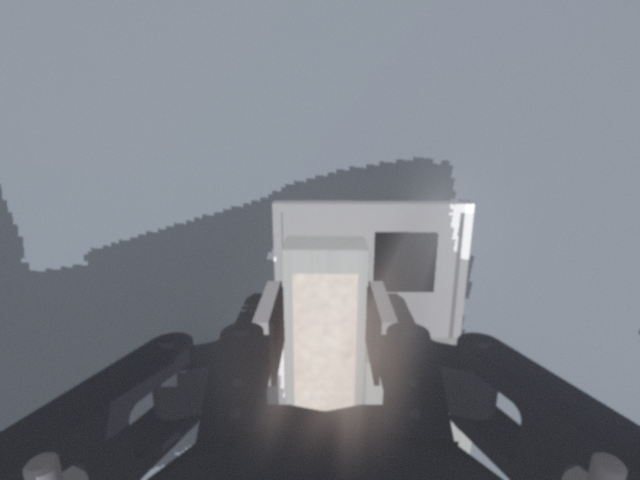

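```bash
python3 - <<'E'
from h import *
f=np.load('w4.npy',allow_pickle=True).item();s=f['s']
def tl(px,z):
    w=cast(f,px,z,s);d=w-np.array(s['eef_pos'])[:2];y=s['tcp_rot'][2]
    return np.c_[d@[np.cos(y),np.sin(y)],d@[np.sin(y),-np.cos(y)]].round(1).tolist()
print('tray TL,TR (35,-23.6)(35,70.4)',tl([(273,202),(474,203)],9))
print('seat (20,25.4)(20,55.4)(-10,55.4)',tl([(374,232),(437,233),(435,292)],7))
print('batt bottom end 26.5',tl([(284,237),(367,237)],33))
print('batt top end',tl([(284,248),(368,248)],53))
E
```

```text
tray TL,TR (35,-23.6)(35,70.4) [[35.8, -23.6], [35.4, 69.9]]
seat (20,25.4)(20,55.4)(-10,55.4) [[20.9, 24.1], [20.4, 54.4], [-10.2, 55.7]]
batt bottom end 26.5 [[25.5, -16.3], [25.5, 17.8]]
batt top end [[26.9, -14.3], [26.9, 16.0]]
```

Request:
apply_moves([
  {"claw":1,"delta_pos":[0.08,-0.05,1.2],"yaw":0},
  {"claw":1,"delta_pos":[0,0,1.0],"yaw":0},
  {"claw":1,"delta_pos":[0,0,0.5],"yaw":0},
  {"claw":1,"delta_pos":[0,0,0.2],"yaw":0},
  {"claw":1,"delta_pos":[0,0,0.1],"yaw":0},
  {"claw":1,"delta_pos":[0,0,0],"yaw":0},
  {"claw":1,"delta_pos":[0,0,0],"yaw":0},
])

```text
clock: 7.35
eef_pos: [457.1, 153.7, 185.6]
tcp_rot: [-3.141, 0.0, 1.684]
contact_force: [-3.4, -1.1, 6.4]
opening: 0.358
grasp_force: 36.5
```

Request:
apply_moves([
  {"claw":-0.2,"delta_pos":[0,0,0],"yaw":0},
  {"claw":-0.2,"delta_pos":[0,0,0],"yaw":0},
  {"claw":-0.2,"delta_pos":[0,0,0],"yaw":0},
  {"claw":-0.2,"delta_pos":[0,0,-3],"yaw":0},
  {"claw":-1,"delta_pos":[0,0,-5],"yaw":0},
  {"claw":-1,"delta_pos":[-4,0,-5],"yaw":0},
  {"claw":-1,"delta_pos":[-4,0,0],"yaw":0},
  {"claw":-1,"delta_pos":[0,0,0],"yaw":0},
])

```text
clock: 8.35
eef_pos: [466.4, 73.5, 314.6]
tcp_rot: [3.14, 0.0, 1.681]
contact_force: [-0.2, -0.1, 0.5]
opening: 0.998
grasp_force: 0.0
```

Request:
apply_moves([
  {"claw":-1,"delta_pos":[0,0,0],"yaw":0},
  {"claw":-1,"delta_pos":[0,0,0],"yaw":0},
])

```text
clock: 8.6
eef_pos: [466.1, 75.9, 313.5]
tcp_rot: [-3.141, -0.0, 1.684]
contact_force: [-0.0, 0.8, -0.3]
opening: 1.0
grasp_force: 0.0
```

```bash
python3 - <<'E'
from rig import r
from h import *
s=r.sense();f=r.grab_frame('wrist');f['s']=s;np.save('w5.npy',f,allow_pickle=True);cv2.imwrite('pics/w5.png',f['img'])
print(s['clock'],s['eef_pos'],s['tcp_rot'],s['qpos'])
E
```

```text
8.6 [466.076022    75.92375839 313.46726308] [-3.14073486e+00 -1.64722288e-04  1.68446341e+00] [1.58232343e-01 2.35407841e-01 2.03681192e+00 2.65246702e-04
 8.70222511e-01 4.43941071e-02]
```

View pics/w5.png

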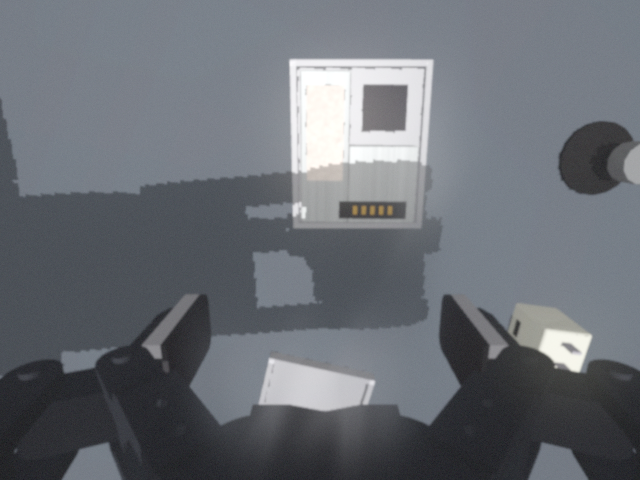

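```bash
python3 - <<'E'
from h import *
f=np.load('w3.npy',allow_pickle=True).item();s=f['s']
crop=f['img'][230:330,430:540];cv2.imwrite('pics/c1.png',cv2.resize(crop,None,fx=5,fy=5,interpolation=cv2.INTER_CUBIC))
g=f['img'].max(2);print(g[270,445:530:4],g[290,445:530:4])
for t in(150,190,210,220,230):
    c,W,q=blob(f,s,(430,230,540,330),t,44);print(t,q)
E
```

```text
[123 106  99 105 135 134 134 141 214 226 225 225 226 225 225 224 219 212
 197 177 124 123] [122 122 122 138 135 138 201 225 225 225 225 224 225 225 225 224 223 222
 140 123 124 120]
150 ((640.3472900390625, 13.270105361938477), (34.80021667480469, 34.82297897338867), 88.79397583007812)
190 ((640.4839477539062, 13.079517364501953), (32.6273307800293, 32.760047912597656), 88.77723693847656)
210 ((640.597412109375, 13.001202583312988), (31.104536056518555, 31.445051193237305), 88.49226379394531)
220 ((640.7825927734375, 13.0072660446167), (29.61841583251953, 30.03781509399414), 88.50103759765625)Traceback (most recent call last):
  File "<stdin>", line 6, in <module>
  File "h.py", line 31, in blob
    c=max(cv2.findContours(m,0,cv2.CHAIN_APPROX_NONE)[0],key=cv2.contourArea)
ValueError: max() iterable argument is empty
```

View pics/c1.png

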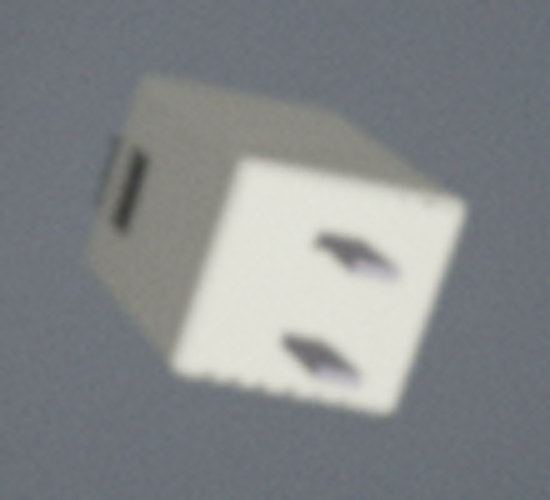

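```bash
python3 - <<'E'
from rig import r
from h import *
s=r.sense();print(go(s,(640.4,13.2,250),1.549),go(s,(640.4,13.2,196),1.549))
E
```

```text
([-8.22, 16.61, 6.33], np.float64(0.136)) ([-8.22, 16.62, 11.73], np.float64(0.136))
```

Request:
apply_moves([
  {"claw":-1,"delta_pos":[-2.05,4.15,0],"yaw":0},
  {"claw":-1,"delta_pos":[-2.05,4.15,0],"yaw":0},
  {"claw":-1,"delta_pos":[-2.06,4.15,0],"yaw":0},
  {"claw":-1,"delta_pos":[-2.06,4.16,2],"yaw":0},
  {"claw":-1,"delta_pos":[0,0,3],"yaw":0.136},
  {"claw":-1,"delta_pos":[0,0,1.3],"yaw":0},
  {"claw":-1,"delta_pos":[0,0,0],"yaw":0},
  {"claw":-1,"delta_pos":[0,0,0],"yaw":0},
])

```text
clock: 9.65
eef_pos: [640.7, 12.8, 251.9]
tcp_rot: [3.14, -0.0, 1.55]
contact_force: [0.6, 0.2, 1.4]
opening: 0.998
grasp_force: 0.0
```

```bash
python3 - <<'E'
from rig import r
from h import *
s=r.sense();print(s['eef_pos'],go(s,(640.4,13.2,196),1.549))
f=r.grab_frame('wrist');f['s']=s;np.save('w6.npy',f,allow_pickle=True);cv2.imwrite('pics/w6.png',f['img'])
E
```

```text
[640.65096234  12.80408173 251.92476982] ([0.04, -0.03, 5.59], np.float64(0.001))
```

View pics/w6.png

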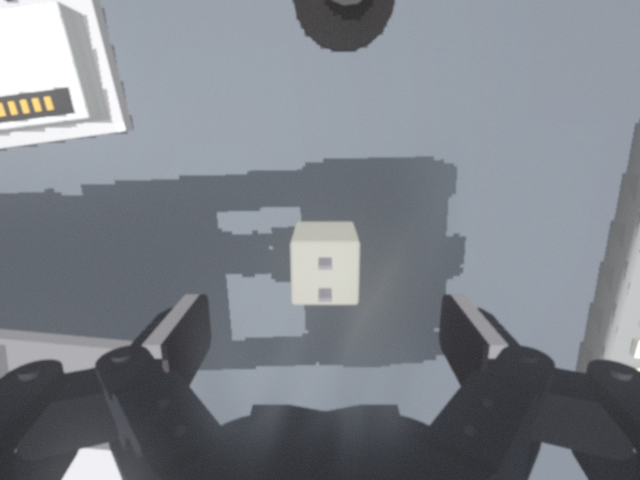

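Request:
apply_moves([
  {"claw":-1,"delta_pos":[0.04,-0.03,2.5],"yaw":0},
  {"claw":-1,"delta_pos":[0,0,2],"yaw":0},
  {"claw":-1,"delta_pos":[0,0,1.1],"yaw":0},
  {"claw":-1,"delta_pos":[0,0,0],"yaw":0},
  {"claw":0,"delta_pos":[0,0,0],"yaw":0},
  {"claw":1,"delta_pos":[0,0,0],"yaw":0},
  {"claw":1,"delta_pos":[0,0,0],"yaw":0},
  {"claw":1,"delta_pos":[0,0,0],"yaw":0},
], grip_force=30)

```text
clock: 10.7
eef_pos: [640.5, 12.7, 195.5]
tcp_rot: [3.141, -0.0, 1.548]
contact_force: [0.3, 0.1, 5.0]
opening: 0.394
grasp_force: 30.9
```

Request:
apply_moves([
  {"claw":1,"delta_pos":[0,0,0],"yaw":0},
  {"claw":1,"delta_pos":[0,0,-4],"yaw":0},
  {"claw":1,"delta_pos":[0,0,-5],"yaw":0},
  {"claw":1,"delta_pos":[0,0,-3],"yaw":0},
  {"claw":1,"delta_pos":[0,0,0],"yaw":0},
  {"claw":1,"delta_pos":[0,0,0],"yaw":0},
])

```text
clock: 11.45
eef_pos: [639.7, 12.7, 313.9]
tcp_rot: [-3.14, 0.0, 1.548]
contact_force: [-0.6, 0.1, -1.6]
opening: 0.394
grasp_force: 30.4
```

```bash
python3 - <<'E'
from rig import r
from h import *
s=r.sense();f=r.grab_frame('wrist');f['s']=s;np.save('w7.npy',f,allow_pickle=True);cv2.imwrite('pics/w7.png',f['img'])
c=np.array([483.35,134.4]);a=.116;R=np.array([[np.cos(a),-np.sin(a)],[np.sin(a),np.cos(a)]])
p=c+R@[18,28];print(p,s['eef_pos'],go(s,(*p,270),a+np.pi/2))
# charger top in w6
f6=np.load('w6.npy',allow_pickle=True).item();print(cast(f6,[(292,240),(359,240),(359,304),(292,304)],44,f6['s']).mean(0))
E
```

```text
[497.98831102 164.29514761] [639.68920673  12.72257164 313.87342957] ([14.83, -14.51, 4.41], np.float64(-0.139))
[641.43632637  13.17030511]
```

Request:
apply_moves([
  {"claw":1,"delta_pos":[3.7,-3.62,0],"yaw":0},
  {"claw":1,"delta_pos":[3.7,-3.63,0],"yaw":0},
  {"claw":1,"delta_pos":[3.7,-3.63,0],"yaw":0},
  {"claw":1,"delta_pos":[3.7,-3.63,0],"yaw":0},
  {"claw":1,"delta_pos":[0,0,3],"yaw":-0.139},
  {"claw":1,"delta_pos":[0,0,3],"yaw":0},
  {"claw":1,"delta_pos":[0,0,1.5],"yaw":0},
  {"claw":1,"delta_pos":[0,0,0],"yaw":0},
])

```text
clock: 12.5
eef_pos: [498.1, 163.7, 238.4]
tcp_rot: [-3.138, 0.001, 1.686]
contact_force: [0.9, -1.4, -0.7]
opening: 0.392
grasp_force: 30.4
```

Request:
apply_moves([
  {"claw":1,"delta_pos":[0,0,0],"yaw":0},
  {"claw":1,"delta_pos":[0,0,0],"yaw":0},
])

```text
clock: 12.75
eef_pos: [499.1, 164.0, 240.7]
tcp_rot: [3.14, -0.0, 1.686]
contact_force: [-0.7, -0.5, -0.7]
opening: 0.393
grasp_force: 30.4
```

```bash
python3 - <<'E'
from rig import r
from h import *
s=r.sense();f=r.grab_frame('wrist');f['s']=s;np.save('w8.npy',f,allow_pickle=True);cv2.imwrite('pics/w8.png',f['img'])
print(s['eef_pos'],go(s,(498.1,164.1,202.5),.116+np.pi/2))
E
```

```text
[499.05808791 164.00074811 240.74015148] ([0.02, -0.1, 3.82], np.float64(-0.0))
```

View pics/w8.png

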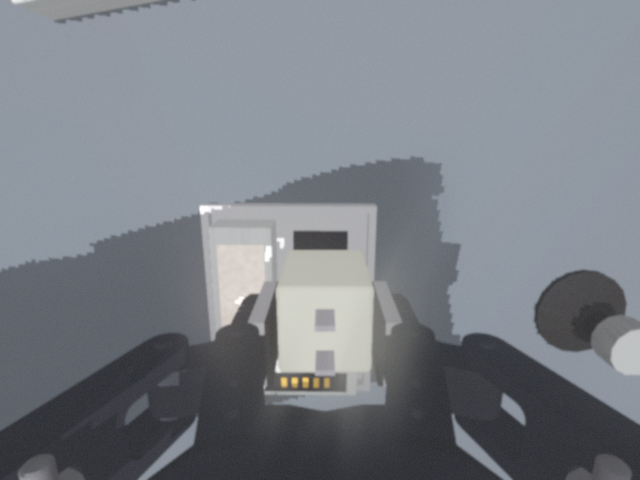

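```bash
python3 - <<'E'
from h import *
f=np.load('w8.npy',allow_pickle=True).item();s=f['s']
def tl(px,z):
    w=cast(f,px,z,s);d=w-np.array(s['eef_pos'])[:2];y=s['tcp_rot'][2]
    return np.c_[d@[np.cos(y),np.sin(y)],d@[np.sin(y),-np.cos(y)]].round(1).tolist()
print('seat far',tl([(293,231),(348,231)],7),'want (14,-16)(14,14)')
print('tray',tl([(200,206),(377,205)],9),'want (29,-65)(29,29)')
print('battery inner edge',tl([(275,230)],23),'want y -25')
print('battery long outer',tl([(213,225)],23),'want y -57')
print('chg bottom',tl([(288,250),(365,250)],45.2),'top',tl([(277,285),(371,285)],89))
E
```

```text
seat far [[15.0, -16.7], [15.0, 13.4]] want (14,-16)(14,14)
tray [[29.2, -65.7], [29.8, 28.5]] want (29,-65)(29,29)
battery inner edge [[19.6, -24.4]] want y -25
battery long outer [[22.2, -55.4]] want y -57
chg bottom [[16.0, -15.9], [16.0, 18.7]] top [[17.2, -15.7], [17.2, 16.2]]
```

Request:
apply_moves([
  {"claw":1,"delta_pos":[0.06,-0.1,1.5],"yaw":0},
  {"claw":1,"delta_pos":[0,0,1.2],"yaw":0},
  {"claw":1,"delta_pos":[0,0,0.7],"yaw":0},
  {"claw":1,"delta_pos":[0,0,0.3],"yaw":0},
  {"claw":1,"delta_pos":[0,0,0.1],"yaw":0},
  {"claw":1,"delta_pos":[0,0,0],"yaw":0},
  {"claw":1,"delta_pos":[0,0,0],"yaw":0},
])

```text
clock: 13.68
eef_pos: [497.1, 164.4, 202.5]
tcp_rot: [-3.14, 0.0, 1.687]
contact_force: [-5.1, -1.0, 11.3]
opening: 0.391
grasp_force: 32.0
```

Request:
apply_moves([
  {"claw":0,"delta_pos":[0,0,0],"yaw":0},
  {"claw":-0.3,"delta_pos":[0,0,0],"yaw":0},
  {"claw":-0.3,"delta_pos":[0,0,0],"yaw":0},
  {"claw":-0.3,"delta_pos":[0,0,-3],"yaw":0},
  {"claw":-0.3,"delta_pos":[0,0,-6],"yaw":0},
  {"claw":-1,"delta_pos":[-2,3,-4],"yaw":0},
  {"claw":-1,"delta_pos":[-4,4,0],"yaw":0},
  {"claw":-1,"delta_pos":[0,0,0],"yaw":0},
])

```text
clock: 14.68
eef_pos: [576.5, 111.2, 332.8]
tcp_rot: [3.138, 0.0, 1.684]
contact_force: [0.3, 0.4, -0.8]
opening: 0.999
grasp_force: 0.0
```

Request:
apply_moves([
  {"claw":-1,"delta_pos":[0,0,0],"yaw":0},
  {"claw":-1,"delta_pos":[0,0,0],"yaw":0},
])

```text
clock: 14.92
eef_pos: [573.2, 113.5, 331.4]
tcp_rot: [-3.14, -0.0, 1.687]
contact_force: [-0.3, -0.5, -0.1]
opening: 1.0
grasp_force: 0.0
```

```bash
python3 - <<'E'
from rig import r
from h import *
s=r.sense();f=r.grab_frame('wrist');f['s']=s;np.save('w9.npy',f,allow_pickle=True);cv2.imwrite('pics/w9.png',f['img'])
print(s['clock'],s['eef_pos'],s['tcp_rot'])
E
```

```text
14.925 [573.15726397 113.46828965 331.35111826] [-3.14014222e+00 -1.58842143e-05  1.68741390e+00]
```

View pics/w9.png

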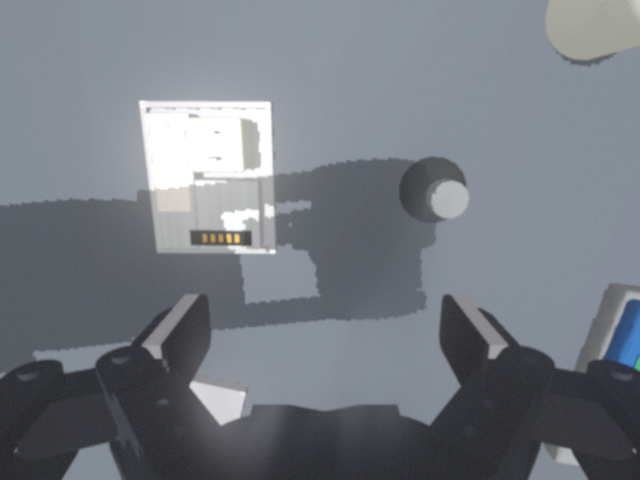

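```bash
python3 - <<'E'
from h import *
f=np.load('w9.npy',allow_pickle=True).item();s=f['s']
g=f['img'].max(2);print(g[199,390:480:3])
t=165
c,W,q=blob(f,s,(420,165,475,225),t,46);print('knob',cv2.minEnclosingCircle(np.float32(W)),q)
c,W,q=blob(f,s,(390,150,466,228),50,9,True);print(cv2.minEnclosingCircle(np.float32(W)),q) 
f=np.load('w3.npy',allow_pickle=True).item();s=f['s'];print(f['img'].max(2)[95,495:610:3])
c,W,q=blob(f,s,(540,65,610,125),150,46);print('knob3',cv2.minEnclosingCircle(np.float32(W)),q)
E
```

```text
[101 105 102  93  68  72  73  77  77  77  77  84 103 113 171 180 182 179
 182 182 183 184 185 186 185 185 175 156 156 151]
knob ((653.6935424804688, 146.5104522705078), 12.702513694763184) ((653.87890625, 146.51197814941406), (24.06808090209961, 24.172943115234375), 66.27884674072266)Traceback (most recent call last):
  File "<stdin>", line 6, in <module>
  File "h.py", line 31, in blob
    c=max(cv2.findContours(m,0,cv2.CHAIN_APPROX_NONE)[0],key=cv2.contourArea)
ValueError: max() iterable argument is empty
```

```bash
python3 - <<'E'
from rig import r
from h import *
s=r.sense();print(go(s,(653.7,146.5,197)))
E
```

```text
([2.33, 8.39, 13.44], 0)
```

Request:
apply_moves([
  {"claw":-1,"delta_pos":[1.17,4.2,2],"yaw":0},
  {"claw":-1,"delta_pos":[1.16,4.19,3],"yaw":0},
  {"claw":-1,"delta_pos":[0,0,4],"yaw":0},
  {"claw":-1,"delta_pos":[0,0,1.4],"yaw":0},
  {"claw":-1,"delta_pos":[0,0,0],"yaw":0},
  {"claw":-1,"delta_pos":[0,0,0],"yaw":0},
  {"claw":-1,"delta_pos":[0,0,0],"yaw":0},
])

```text
clock: 15.85
eef_pos: [655.1, 145.9, 229.7]
tcp_rot: [3.139, -0.0, 1.687]
contact_force: [-0.6, 0.1, 0.2]
opening: 1.002
grasp_force: 0.0
```

```bash
python3 - <<'E'
from rig import r
from h import *
s=r.sense();print(s['eef_pos'],go(s,(653.7,146.5,197)))
f=r.grab_frame('wrist');f['s']=s;np.save('w10.npy',f,allow_pickle=True)
g=f['img'].max(2);u=f['img']
# knob top blob by depth 
P=heights(f,s);m=((P[...,2]>40)&(P[...,2]<50)&(np.hypot(P[...,0]-653.7,P[...,1]-146.5)<25)).astype(np.uint8)
print(m.sum());W=P[m>0];print(cv2.minEnclosingCircle(np.float32(W[:,:2])),W.mean(0))
E
```

```text
[655.07298897 145.89616561 229.66917893] ([0.07, -0.14, 3.27], 0)
2746
((653.3762817382812, 146.68759155273438), 13.149539947509766) [653.23161692 147.72342725  46.02478291]
```

Request:
apply_moves([
  {"claw":-1,"delta_pos":[0.09,-0.17,1.6],"yaw":0},
  {"claw":-1,"delta_pos":[0,0,1.6],"yaw":0},
  {"claw":-0.2,"delta_pos":[0,0,0],"yaw":0},
  {"claw":0.2,"delta_pos":[0,0,0],"yaw":0},
  {"claw":1,"delta_pos":[0,0,0],"yaw":0},
  {"claw":1,"delta_pos":[0,0,0],"yaw":0},
  {"claw":1,"delta_pos":[0,0,0],"yaw":0},
  {"claw":1,"delta_pos":[0,0,0],"yaw":0},
], grip_force=25)

```text
clock: 16.9
eef_pos: [653.1, 146.6, 196.4]
tcp_rot: [3.141, -0.0, 1.687]
contact_force: [-0.3, -0.5, 4.3]
opening: 0.283
grasp_force: 24.7
```

Request:
apply_moves([
  {"claw":1,"delta_pos":[0,0,0],"yaw":0},
  {"claw":1,"delta_pos":[0,0,0],"yaw":0},
])

```text
clock: 17.15
eef_pos: [653.1, 146.6, 196.4]
tcp_rot: [3.141, -0.0, 1.687]
contact_force: [-1.4, 0.1, 4.5]
opening: 0.281
grasp_force: 24.8
```

```bash
python3 - <<'E'
from rig import r
from h import *
s=r.sense();print(go(s,(560,-60,330)),s['qpos'])
# pocket tray from the top view: rim mask
f=np.load('top0.npy',allow_pickle=True).item()
for t in(130,145,160):
    c,W,q=blob(f,None,(335,245,445,310),t,11);print(t,q)
E
```

```text
([-19.44, -11.63, -13.37], 0) [ 2.18585486e-01  6.55353440e-01  1.66235718e+00 -3.20129132e-06
  8.23086133e-01  1.02573242e-01]
130 ((465.0965270996094, -144.36355590820312), (210.05667114257812, 93.02445220947266), 82.3312759399414)
145 ((465.19915771484375, -144.73248291015625), (206.69381713867188, 90.40899658203125), 82.58696746826172)
160 ((465.2294921875, -145.02603149414062), (203.81137084960938, 88.20490264892578), 82.6031723022461)
```

Request:
apply_moves([
  {"claw":1,"delta_pos":[0,0,-4],"yaw":0},
  {"claw":1,"delta_pos":[0,0,-5],"yaw":0},
  {"claw":1,"delta_pos":[-3,-3.5,-4],"yaw":0},
  {"claw":1,"delta_pos":[-4,-4.6,-2],"yaw":0},
  {"claw":1,"delta_pos":[-4,-4.6,-2],"yaw":0},
  {"claw":1,"delta_pos":[-4,-4.6,-1],"yaw":0},
  {"claw":1,"delta_pos":[-4,-4.6,0],"yaw":0},
  {"claw":1,"delta_pos":[-4,-4.6,0],"yaw":0},
])

```text
clock: 18.15
eef_pos: [416.7, -111.3, 374.9]
tcp_rot: [3.141, 0.0, 1.687]
contact_force: [0.8, -0.5, -0.4]
opening: 0.282
grasp_force: 24.8
```

Request:
apply_moves([
  {"claw":1,"delta_pos":[-2.8,-3.5,0],"yaw":0},
  {"claw":1,"delta_pos":[0,0,0],"yaw":0.18},
  {"claw":1,"delta_pos":[0,0,0],"yaw":0.18},
  {"claw":1,"delta_pos":[0,0,0],"yaw":0.18},
  {"claw":1,"delta_pos":[0,0,0],"yaw":0.18},
  {"claw":1,"delta_pos":[0,0,0],"yaw":0.18},
  {"claw":1,"delta_pos":[0,0,0],"yaw":0.18},
  {"claw":1,"delta_pos":[0,0,0],"yaw":0.18},
])

```text
clock: 19.15
eef_pos: [386.6, -142.0, 374.6]
tcp_rot: [-3.141, 0.0, 0.421]
contact_force: [-0.5, -0.4, -0.6]
opening: 0.279
grasp_force: 24.9
```

Request:
apply_moves([
  {"claw":1,"delta_pos":[0,0,0],"yaw":0.18},
  {"claw":1,"delta_pos":[0,0,0],"yaw":0.18},
  {"claw":1,"delta_pos":[0,0,0],"yaw":0.18},
  {"claw":1,"delta_pos":[0,0,0],"yaw":0},
  {"claw":1,"delta_pos":[0,0,0],"yaw":0},
])

```text
clock: 19.77
eef_pos: [386.7, -142.1, 374.7]
tcp_rot: [-3.142, 0.0, -0.109]
contact_force: [-0.0, 0.2, -1.1]
opening: 0.286
grasp_force: 24.9
```

```bash
python3 - <<'E'
from rig import r
from h import *
s=r.sense();f=r.grab_frame('wrist');f['s']=s;np.save('w11.npy',f,allow_pickle=True);cv2.imwrite('pics/w11.png',f['img'])
print(s['clock'],s['eef_pos'],s['tcp_rot'],s['qpos'])
E
```

```text
19.775 [ 386.73342968 -142.06822075  374.74073707] [-3.14154501e+00  2.30132602e-04 -1.09226067e-01] [-3.55687551e-01  5.03097614e-02  2.09399970e+00 -1.18322029e-05
  9.97517995e-01  1.32434127e+00]
```

View pics/w11.png

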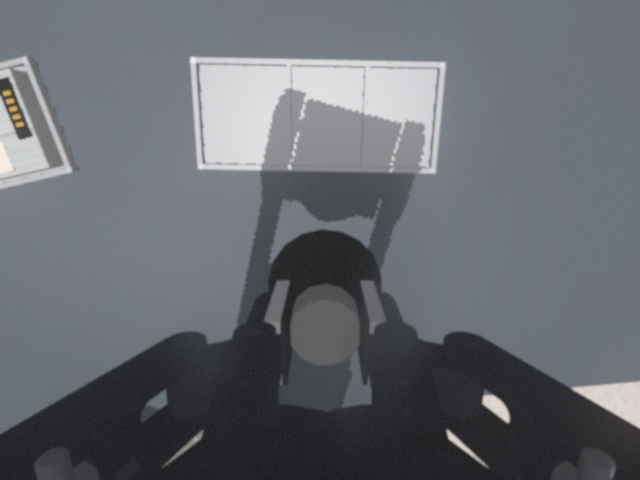

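```bash
cat >> h.py <<'E'
TC=None
E
python3 - <<'E'
from h import *
f=np.load('w11.npy',allow_pickle=True).item();s=f['s']
q=cast(f,[(191,57.5),(445.5,62.5),(436,173.5),(198,168.5)],11,s);print(q.round(1).tolist())
c=q.mean(0)
for i in range(4):
    d=q[(i+1)%4]-q[i];print(np.linalg.norm(d).round(1),np.degrees(np.arctan2(d[1],d[0])).round(2))
dv=cast(f,[(291,66),(365,67)],11,s)
y=(q[0]-q[1])+(q[3]-q[2]);y/=np.linalg.norm(y);x=np.array([y[1],-y[0]])
print('c',c,'yaw',np.arctan2(x[1],x[0]),'div y (23.5,-39.5)',(dv-c)@y)
for n,p in(('lift',(0,61.5)),('lc',(0,-8)),('jar',(0,-69.5))):print(n,(c+x*p[0]+y*p[1]).round(1))
a=np.arctan2(x[1],x[0])
# held lifter: knob and cup
g=f['img'].max(2)
b=cast(f,[(291,325),(360,325),(325,285),(325,365)],374.7-150.4,s);print('knob ctr',b.mean(0),s['eef_pos'][:2])
print(go(s,(*(c+y*61.5),240),a))
E
```

```text
[[520.6, -48.1], [494.9, -249.9], [407.4, -239.6], [433.8, -36.6]]
203.4 -97.26
88.1 173.26
204.7 82.59
87.6 -7.59
c [ 464.15792313 -143.55479755] yaw -0.12799812888360942 div y (23.5,-39.5) [ 22.07254756 -37.34046896]
lift [472.  -82.6]
lc [ 463.1 -151.5]
jar [ 455.3 -212.5]
knob ctr [ 388.22907949 -141.39110019] [ 386.73342968 -142.06822075]
([7.83, -6.84, 13.47], np.float64(0.019))
```

Request:
apply_moves([
  {"claw":1,"delta_pos":[2.6,-2.28,1],"yaw":0},
  {"claw":1,"delta_pos":[2.6,-2.28,2],"yaw":0},
  {"claw":1,"delta_pos":[2.6,-2.28,4],"yaw":0},
  {"claw":1,"delta_pos":[0,0,4],"yaw":0.019},
  {"claw":1,"delta_pos":[0,0,3],"yaw":0},
  {"claw":1,"delta_pos":[0,0,1.5],"yaw":0},
  {"claw":1,"delta_pos":[0,0,0],"yaw":0},
  {"claw":1,"delta_pos":[0,0,0],"yaw":0},
])

```text
clock: 20.82
eef_pos: [472.6, -83.1, 220.8]
tcp_rot: [3.142, -0.002, -0.132]
contact_force: [-0.7, 0.3, -0.6]
opening: 0.281
grasp_force: 24.9
```

```bash
python3 - <<'E'
from rig import r
from h import *
s=r.sense();print(s['eef_pos'],go(s,(472,-82.6,199.4),-.128))
E
```

```text
[472.59174738 -83.13932456 220.83228601] ([-0.07, -0.05, 2.14], np.float64(-0.004))
```

Request:
apply_moves([
  {"claw":1,"delta_pos":[-0.07,-0.05,1.0],"yaw":0},
  {"claw":1,"delta_pos":[0,0,0.6],"yaw":0},
  {"claw":1,"delta_pos":[0,0,0.4],"yaw":0},
  {"claw":1,"delta_pos":[0,0,0.2],"yaw":0},
  {"claw":1,"delta_pos":[0,0,0],"yaw":0},
  {"claw":1,"delta_pos":[0,0,0],"yaw":0},
])

```text
clock: 21.58
eef_pos: [471.5, -82.4, 198.8]
tcp_rot: [3.142, -0.0, -0.132]
contact_force: [-6.2, 1.4, 20.3]
opening: 0.278
grasp_force: 26.7
```

Request:
apply_moves([
  {"claw":0.2,"delta_pos":[0,0,0],"yaw":0},
  {"claw":0,"delta_pos":[0,0,0],"yaw":0},
  {"claw":0,"delta_pos":[0,0,0],"yaw":0},
  {"claw":0,"delta_pos":[0,0,0],"yaw":0},
  {"claw":0,"delta_pos":[0,0,-3],"yaw":0},
  {"claw":-1,"delta_pos":[0,0,-6],"yaw":0},
  {"claw":-1,"delta_pos":[0,0,-5],"yaw":0},
  {"claw":-1,"delta_pos":[0,0,0],"yaw":0},
])

```text
clock: 22.58
eef_pos: [472.8, -82.6, 341.6]
tcp_rot: [3.141, -0.007, -0.132]
contact_force: [-0.0, -0.2, -0.2]
opening: 1.003
grasp_force: 0.0
```

```bash
python3 - <<'E'
from rig import r
from h import *
s=r.sense();f=r.grab_frame('wrist');f['s']=s
P=heights(f,s);m=((P[...,2]>40)&(P[...,2]<56)&(np.hypot(P[...,0]-472,P[...,1]+82.6)<45));W=P[m];print(m.sum(),cv2.minEnclosingCircle(np.float32(W[:,:2])),np.median(W[:,2]))
print(s['eef_pos'],go(s,(500,-330,360),-.128))
f=np.load('top0.npy',allow_pickle=True).item();print(f['img'].max(2)[226,465:505:2])
for t in(150,180,200,215):
    c,W,q=blob(f,None,(465,205,505,250),t,44);print(t,q)
E
```

```text
1057 ((470.45147705078125, -80.97730255126953), 12.94279956817627) 49.25084881159546
[472.75899006 -82.5907273  341.57509383] ([5.97, 24.17, -1.79], np.float64(-0.004))
[103 104 103 105 100 104 144 218 224 221 210 219 221 222 208 121 101 101
 100 102]
150 ((579.4943237304688, -356.3759765625), (34.89863967895508, 57.31197738647461), 63.45207977294922)
180 ((579.78759765625, -356.5591125488281), (32.46785354614258, 54.194034576416016), 62.6457405090332)
200 ((579.36669921875, -356.5309143066406), (30.273513793945312, 51.48381042480469), 62.64737319946289)
215 ((579.4016723632812, -356.448974609375), (28.448083877563477, 49.189788818359375), 62.994789123535156)
```

```bash
python3 - <<'E'
from rig import r
from h import *
s=r.sense();print(go(s,(579.5,-356.4,265),-.468))
E
```

```text
([14.25, 25.74, 7.5], np.float64(0.336))
```

Request:
apply_moves([
  {"claw":-1,"delta_pos":[2.85,5.15,0],"yaw":0},
  {"claw":-1,"delta_pos":[2.85,5.15,0],"yaw":0},
  {"claw":-1,"delta_pos":[2.85,5.15,0],"yaw":0},
  {"claw":-1,"delta_pos":[2.85,5.15,0],"yaw":0},
  {"claw":-1,"delta_pos":[2.85,5.14,0],"yaw":0},
  {"claw":-1,"delta_pos":[0,0,3.5],"yaw":0.168},
  {"claw":-1,"delta_pos":[0,0,4],"yaw":0.168},
  {"claw":-1,"delta_pos":[0,0,0],"yaw":0},
])

```text
clock: 23.62
eef_pos: [576.9, -355.3, 257.7]
tcp_rot: [-3.141, 0.009, -0.467]
contact_force: [0.3, -0.4, -0.6]
opening: 0.999
grasp_force: 0.0
```

Request:
apply_moves([
  {"claw":-1,"delta_pos":[0,0,0],"yaw":0},
  {"claw":-1,"delta_pos":[0,0,0],"yaw":0},
])

```text
clock: 23.88
eef_pos: [579.4, -356.5, 264.5]
tcp_rot: [3.141, -0.002, -0.466]
contact_force: [-0.1, 0.2, 0.1]
opening: 1.0
grasp_force: 0.0
```

```bash
python3 - <<'E'
from rig import r
from h import *
s=r.sense();f=r.grab_frame('wrist');f['s']=s;np.save('w12.npy',f,allow_pickle=True);cv2.imwrite('pics/w12.png',f['img'])
P=heights(f,s);m=((P[...,2]>38)&(P[...,2]<48)&(np.hypot(P[...,0]-579.5,P[...,1]+356.4)<45));W=P[m]
print(m.sum(),cv2.minAreaRect(np.float32(W[:,:2])),np.median(W[:,2]))
print(s['eef_pos'],s['tcp_rot'],s['qpos'])
E
```

```text
6299 ((579.3695068359375, -354.486328125), (34.061397552490234, 56.45111846923828), 63.112449645996094) 44.35348416794295
[ 579.37728621 -356.45380625  264.54964848] [ 3.14133800e+00 -2.45296042e-03 -4.65774180e-01] [-5.53742816e-01  5.80879424e-01  1.61060608e+00 -4.69955069e-05
  9.47641301e-01  1.48285538e+00]
```

```bash
python3 - <<'E'
from rig import r
from h import *
s=r.sense();print(go(s,(579.4,-354.6,194),-.469))
E
```

```text
([-0.09, -0.17, 7.06], np.float64(0.003))
```

Request:
apply_moves([
  {"claw":-1,"delta_pos":[-0.09,-0.17,2.5],"yaw":0.003},
  {"claw":-1,"delta_pos":[0,0,2.5],"yaw":0},
  {"claw":-1,"delta_pos":[0,0,2],"yaw":0},
  {"claw":-1,"delta_pos":[0,0,0],"yaw":0},
  {"claw":0,"delta_pos":[0,0,0],"yaw":0},
  {"claw":1,"delta_pos":[0,0,0],"yaw":0},
  {"claw":1,"delta_pos":[0,0,0],"yaw":0},
  {"claw":1,"delta_pos":[0,0,0],"yaw":0},
], grip_force=30)

```text
clock: 24.92
eef_pos: [579.1, -354.6, 193.8]
tcp_rot: [3.141, -0.001, -0.471]
contact_force: [-0.2, 0.8, 5.9]
opening: 0.388
grasp_force: 31.5
```

Request:
apply_moves([
  {"claw":1,"delta_pos":[0,0,0],"yaw":0},
  {"claw":1,"delta_pos":[0,0,-4],"yaw":0},
  {"claw":1,"delta_pos":[0,0,-5],"yaw":0},
  {"claw":1,"delta_pos":[0,0,-2],"yaw":0},
  {"claw":1,"delta_pos":[0,0,0],"yaw":-0.17},
  {"claw":1,"delta_pos":[0,0,0],"yaw":-0.17},
  {"claw":1,"delta_pos":[0,0,0],"yaw":0},
  {"claw":1,"delta_pos":[0,0,0],"yaw":0},
])

```text
clock: 25.92
eef_pos: [578.6, -354.3, 302.2]
tcp_rot: [-3.141, 0.001, -0.135]
contact_force: [0.4, -1.1, -0.4]
opening: 0.392
grasp_force: 30.8
```

```bash
python3 - <<'E'
from rig import r
from h import *
s=r.sense();print(s['eef_pos'],go(s,(463.1,-151.5,230),-.128))
E
```

```text
[ 578.56658772 -354.28284519  302.23352547] ([-14.16, -18.54, 7.24], np.float64(-0.007))
```

Request:
apply_moves([
  {"claw":1,"delta_pos":[-3.54,-4.63,0],"yaw":0},
  {"claw":1,"delta_pos":[-3.54,-4.63,0],"yaw":0},
  {"claw":1,"delta_pos":[-3.54,-4.64,0],"yaw":0},
  {"claw":1,"delta_pos":[-3.54,-4.64,1],"yaw":0},
  {"claw":1,"delta_pos":[0,0,3.5],"yaw":-0.007},
  {"claw":1,"delta_pos":[0,0,3],"yaw":0},
  {"claw":1,"delta_pos":[0,0,0],"yaw":0},
  {"claw":1,"delta_pos":[0,0,0],"yaw":0},
])

```text
clock: 26.92
eef_pos: [463.0, -152.3, 228.5]
tcp_rot: [3.141, -0.001, -0.126]
contact_force: [-0.1, 0.5, -0.2]
opening: 0.394
grasp_force: 30.7
```

```bash
python3 - <<'E'
from rig import r
from h import *
s=r.sense();print(s['eef_pos'],go(s,(463.1,-151.5,197),-.128))
E
```

```text
[ 463.03601183 -152.28990945  228.53132952] ([-0.01, -0.08, 3.15], np.float64(0.002))
```

Request:
apply_moves([
  {"claw":1,"delta_pos":[0,-0.08,1.5],"yaw":0},
  {"claw":1,"delta_pos":[0,0,1.0],"yaw":0},
  {"claw":1,"delta_pos":[0,0,0.4],"yaw":0},
  {"claw":1,"delta_pos":[0,0,0.1],"yaw":0},
  {"claw":1,"delta_pos":[0,0,0.1],"yaw":0},
  {"claw":1,"delta_pos":[0,0,0],"yaw":0},
  {"claw":1,"delta_pos":[0,0,0],"yaw":0},
])

```text
clock: 27.8
eef_pos: [462.7, -151.3, 197.0]
tcp_rot: [3.142, -0.0, -0.124]
contact_force: [-0.8, 0.4, -0.6]
opening: 0.391
grasp_force: 30.8
```

Request:
apply_moves([
  {"claw":0,"delta_pos":[0,0,0],"yaw":0},
  {"claw":-0.05,"delta_pos":[0,0,0],"yaw":0},
  {"claw":-0.05,"delta_pos":[0,0,0],"yaw":0},
  {"claw":-0.05,"delta_pos":[0,0,0],"yaw":0},
  {"claw":-0.05,"delta_pos":[0,0,-3],"yaw":0},
  {"claw":-0.05,"delta_pos":[0,0,-5],"yaw":0},
  {"claw":-1,"delta_pos":[0,0,-5],"yaw":0},
  {"claw":-1,"delta_pos":[0,0,0],"yaw":0},
])

```text
clock: 28.8
eef_pos: [464.0, -151.7, 330.5]
tcp_rot: [3.14, -0.007, -0.124]
contact_force: [-1.1, 0.2, -0.3]
opening: 0.927
grasp_force: 0.0
```

```bash
python3 - <<'E'
from rig import r
from h import *
s=r.sense();f=r.grab_frame('wrist');f['s']=s
P=heights(f,s);m=((P[...,2]>41)&(P[...,2]<51)&(np.hypot(P[...,0]-463,P[...,1]+151.5)<42));W=P[m]
print(m.sum(),cv2.minAreaRect(np.float32(W[:,:2])),np.median(W[:,2]))
print(s['eef_pos'],go(s,(660,-156,265),-.128))
f=np.load('top0.npy',allow_pickle=True).item()
for t in(135,150):
    c,W,q=blob(f,None,(383,175,410,203),t,42);print(t,cv2.minEnclosingCircle(np.float32(W)))
E
```

```text
3761 ((463.81988525390625, -150.21339416503906), (34.07099151611328, 55.2838134765625), 82.41719818115234) 47.29594307205062
[ 463.95129521 -151.68104964  330.52691399] ([19.46, -2.01, 6.69], np.float64(0.004))
135 ((660.3134765625, -155.2070770263672), 17.34009552001953)
150 ((660.0526733398438, -155.68997192382812), 16.342256546020508)
```

Request:
apply_moves([
  {"claw":-1,"delta_pos":[4.87,-0.5,0],"yaw":0},
  {"claw":-1,"delta_pos":[4.87,-0.5,0],"yaw":0},
  {"claw":-1,"delta_pos":[4.86,-0.5,0],"yaw":0},
  {"claw":-1,"delta_pos":[4.86,-0.51,0],"yaw":0},
  {"claw":-1,"delta_pos":[0,0,1],"yaw":-0.17},
  {"claw":-1,"delta_pos":[0,0,1],"yaw":-0.17},
  {"claw":-1,"delta_pos":[0,0,1],"yaw":-0.17},
  {"claw":-1,"delta_pos":[0,0,1],"yaw":-0.17},
])

```text
clock: 29.85
eef_pos: [657.6, -155.2, 284.2]
tcp_rot: [-3.139, 0.002, 0.561]
contact_force: [0.8, 0.6, -0.5]
opening: 1.002
grasp_force: 0.0
```

Request:
apply_moves([
  {"claw":-1,"delta_pos":[0,0,1],"yaw":-0.17},
  {"claw":-1,"delta_pos":[0,0,1],"yaw":-0.18},
  {"claw":-1,"delta_pos":[0,0,0.5],"yaw":-0.18},
  {"claw":-1,"delta_pos":[0,0,0],"yaw":-0.18},
  {"claw":-1,"delta_pos":[0,0,0],"yaw":-0.18},
  {"claw":-1,"delta_pos":[0,0,0],"yaw":0},
  {"claw":-1,"delta_pos":[0,0,0],"yaw":0},
])

```text
clock: 30.72
eef_pos: [657.9, -155.3, 260.8]
tcp_rot: [-3.14, -0.0, 1.442]
contact_force: [-0.5, 0.2, 0.1]
opening: 1.001
grasp_force: 0.0
```

```bash
python3 - <<'E'
from rig import r
from h import *
s=r.sense();f=r.grab_frame('wrist');f['s']=s;np.save('w13.npy',f,allow_pickle=True);cv2.imwrite('pics/w13.png',f['img'])
P=heights(f,s);m=((P[...,2]>38)&(P[...,2]<46)&(np.hypot(P[...,0]-660,P[...,1]+155.5)<35));W=P[m]
c=cv2.minEnclosingCircle(np.float32(W[:,:2]))
print(m.sum(),c,np.median(W[:,2]))
print(s['eef_pos'],s['tcp_rot'],go(s,(*c[0],194),1.443))
E
```

```text
3174 ((659.4310302734375, -153.00669860839844), 17.032861709594727) 42.265539279171364
[ 657.93628837 -155.32023669  260.76989426] [-3.14000150e+00 -1.68089245e-04  1.44185017e+00] ([0.25, 0.13, 6.68], np.float64(-0.001))
```

Request:
apply_moves([
  {"claw":-1,"delta_pos":[0.2,0.14,2.5],"yaw":0},
  {"claw":-1,"delta_pos":[0,0,2.2],"yaw":0},
  {"claw":-1,"delta_pos":[0,0,2],"yaw":0},
  {"claw":-1,"delta_pos":[0,0,0],"yaw":0},
  {"claw":0,"delta_pos":[0,0,0],"yaw":0},
  {"claw":1,"delta_pos":[0,0,0],"yaw":0},
  {"claw":1,"delta_pos":[0,0,0],"yaw":0},
  {"claw":1,"delta_pos":[0,0,0],"yaw":0},
], grip_force=25)

```text
clock: 31.78
eef_pos: [660.2, -153.7, 195.7]
tcp_rot: [3.14, 0.0, 1.446]
contact_force: [-2.0, 0.0, 5.1]
opening: 0.383
grasp_force: 24.6
```

Request:
apply_moves([
  {"claw":1,"delta_pos":[0,0,0],"yaw":0},
  {"claw":1,"delta_pos":[0,0,-4],"yaw":0},
  {"claw":1,"delta_pos":[0,0,-5],"yaw":0},
  {"claw":1,"delta_pos":[0,0,-4],"yaw":0},
  {"claw":1,"delta_pos":[0,0,0],"yaw":0},
  {"claw":1,"delta_pos":[0,0,0],"yaw":0},
])

```text
clock: 32.52
eef_pos: [659.4, -153.5, 324.1]
tcp_rot: [-3.141, -0.0, 1.446]
contact_force: [-0.4, -0.5, -0.7]
opening: 0.38
grasp_force: 25.3
```

```bash
python3 - <<'E'
from rig import r
from h import *
s=r.sense();print(s['eef_pos'],go(s,(455.1,-213.3,232),1.443))
E
```

```text
[ 659.44769789 -153.49433489  324.09298897] ([-8.48, -19.52, 9.23], np.float64(0.003))
```

Request:
apply_moves([
  {"claw":1,"delta_pos":[-2.12,-4.88,0],"yaw":0},
  {"claw":1,"delta_pos":[-2.12,-4.88,0],"yaw":0},
  {"claw":1,"delta_pos":[-2.12,-4.88,0],"yaw":0},
  {"claw":1,"delta_pos":[-2.12,-4.88,0],"yaw":0},
  {"claw":1,"delta_pos":[0,0,4],"yaw":0},
  {"claw":1,"delta_pos":[0,0,4],"yaw":0},
  {"claw":1,"delta_pos":[0,0,1],"yaw":0},
  {"claw":1,"delta_pos":[0,0,0],"yaw":0},
])

```text
clock: 33.52
eef_pos: [455.4, -213.2, 234.0]
tcp_rot: [-3.139, -0.001, 1.446]
contact_force: [0.1, 1.2, 0.2]
opening: 0.386
grasp_force: 25.4
```

Request:
apply_moves([
  {"claw":1,"delta_pos":[0,0,0],"yaw":0},
])

```text
clock: 33.65
eef_pos: [456.2, -213.6, 235.7]
tcp_rot: [3.14, 0.0, 1.446]
contact_force: [0.2, -0.4, -0.5]
opening: 0.381
grasp_force: 25.4
```

```bash
python3 - <<'E'
from rig import r
from h import *
s=r.sense();print(s['eef_pos'],go(s,(455.1,-213.3,199),1.443))
E
```

```text
[ 456.23660326 -213.57445989  235.71199251] ([0.01, -0.12, 3.67], np.float64(0.003))
```

Request:
apply_moves([
  {"claw":1,"delta_pos":[0,-0.1,1.5],"yaw":0},
  {"claw":1,"delta_pos":[0,0,1.2],"yaw":0},
  {"claw":1,"delta_pos":[0,0,0.6],"yaw":0},
  {"claw":1,"delta_pos":[0,0,0.3],"yaw":0},
  {"claw":1,"delta_pos":[0,0,0.1],"yaw":0},
  {"claw":1,"delta_pos":[0,0,0],"yaw":0},
  {"claw":1,"delta_pos":[0,0,0],"yaw":0},
])

```text
clock: 34.52
eef_pos: [454.4, -213.2, 198.6]
tcp_rot: [-3.141, -0.0, 1.446]
contact_force: [-5.2, 1.7, 14.2]
opening: 0.381
grasp_force: 26.5
```

Request:
apply_moves([
  {"claw":0,"delta_pos":[0,0,0],"yaw":0},
  {"claw":-0.1,"delta_pos":[0,0,0],"yaw":0},
  {"claw":-0.1,"delta_pos":[0,0,0],"yaw":0},
  {"claw":-0.1,"delta_pos":[0,0,0],"yaw":0},
  {"claw":-0.1,"delta_pos":[0,0,-3],"yaw":0},
  {"claw":-0.1,"delta_pos":[0,0,-5],"yaw":0},
  {"claw":-0.1,"delta_pos":[0,0,-5],"yaw":0},
  {"claw":-1,"delta_pos":[-5,0,-5],"yaw":0},
])

```text
clock: 35.52
eef_pos: [449.3, -256.0, 373.9]
tcp_rot: [3.141, -0.0, 1.449]
contact_force: [1.5, -1.3, -1.1]
opening: 0.747
grasp_force: 0.0
```

Request:
apply_moves([
  {"claw":-1,"delta_pos":[-5,0,-5],"yaw":0},
  {"claw":-1,"delta_pos":[-5,0,0],"yaw":0},
  {"claw":-1,"delta_pos":[-5,0,0],"yaw":0},
  {"claw":-1,"delta_pos":[0,0,0],"yaw":0},
  {"claw":-1,"delta_pos":[0,0,0],"yaw":0},
])

```text
clock: 36.15
eef_pos: [431.0, -399.9, 415.8]
tcp_rot: [-3.141, -0.001, 1.445]
contact_force: [-0.0, 1.7, -0.7]
opening: 0.999
grasp_force: 0.0
```

```bash
python3 - <<'E'
from rig import r
from h import *
s=r.sense();print(s['eef_pos'],s['contact_force'])
f=r.grab_frame('top')
P=heights(f)
for n,c in(('lift',(472,-82.6)),('lc',(463.1,-151.5)),('jar',(455.1,-213)),('sc',(498,164)),('bottle',(703,272))):
    m=(np.hypot(P[...,0]-c[0],P[...,1]-c[1])<33)&(P[...,2]>36);W=P[m];print(n,m.sum(),W.mean(0).round(1),np.median(W[:,2]).round(1))
a=f['img'][60:340,100:520];cv2.imwrite('pics/fin.png',cv2.resize(a,(798,532),interpolation=cv2.INTER_CUBIC))
E
```

```text
[ 430.99635978 -399.87336876  415.75840724] [-0.03066742  1.7352668  -0.66516342]
lift 123 [470.3 -82.5  50.8] 51.2
lc 416 [ 463.  -150.6   48.9] 49.1
jar 208 [ 453.4 -213.1   46.8] 46.9
sc 276 [497.  161.8  52.6] 52.8
bottle 496 [719.  272.5  88.3] 89.9
```

View pics/fin.png

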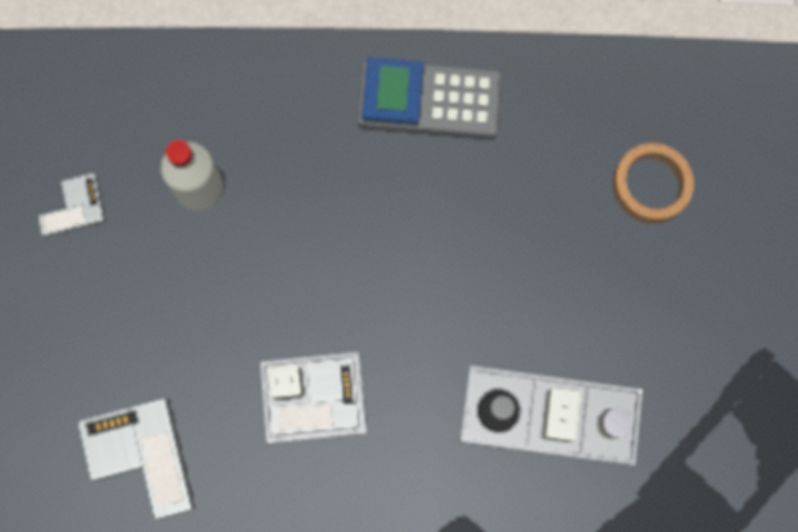

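The picture shows both kits complete. The battery and small charger are in the fitted tray at (285,380). The lifter is at (498,410), the large charger at (563,412) and the jar at (615,422). The bottle and tape have not moved.

```bash
python3 -c "
from rig import r
print(r.sign_off())"
```

```text
the job is handed in; nothing more can be done
None
```

Both repair kits are made up as asked, with the bottle and tape left in place, and the job was handed in at about 36 s on the robot's clock; the sign-off returned no verdict.

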